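# Swing a rail home against the fence and cam it tight

## Robot

A 6-joint arm with a two-finger parallel gripper is mounted at the origin on the work surface. World frame = base frame: x ahead of the robot, y to its left, z up, the work surface at z = 0. Lengths are in m, angles in rad, forces in N, time in s.
With the tool pointing down it reaches from about 0.275 to 0.825 m from the base axis. Payload 5.2 kg.
Tool frame: the origin (TCP) lies midway between the tips of the shut fingers; the grasp point (between the pads) lies 19 mm behind it; z points along the fingers, y is the direction in which the jaws open and shut (so a half turn about z gives the same grasp; the last joint's range is limited). The gripper opens to 93 mm and grips with 3 to 60 N. Pads are 15 mm wide; open, the fingers measure 128 mm over their backs; the gripper's body (75 mm by 188 mm) begins 65 mm behind the grasp point.
Start: joints at [1.028, 0.259, 1.535, -0, 1.348, -0.203], TCP at [0.183, 0.519, 0.219] pointing down, gripper open.
Joint ranges: [-3.14, 3.14], [-0.91, 2.08], [0.19, 2.58], [-1.22, 4.36], [0.22, 2.71], [-3.12, 3.12]. Speed limits (rad/s): [2.57, 2.57, 3.14, 3.14, 3.14, 3.14].

## Interface

Orientations are given as a unit quaternion [x, y, z, w].
In Python, from workcell import telemetry, get_image, get_calibration, robot gives the robot as it stands.
- The arm moves only by the shell command python3 -m pendant 'ROWS' [FORCE]. ROWS is JSON, a list of rows, each a list of 3 entries, a list of its own where there are three numbers: the shift along the tool's x, y, z in cm, then the turn, a rotation vector about the tool's x, y, z in rad, then the finger opening in cm, from 0 to 9.3. A call has exactly 10 rows; each row shifts and turns the pose as measured when the row begins, along the tool's axes as they then stand; what a row does not reach is not made up. A row lasts 1/10 s, in which the tool goes at most 50 mm and 8.59 degrees, less where a joint would pass 70% of its speed; a pose out of reach is approached as far as the arm can. A call is refused whole if a number of a shift passes 5 or a number of a turn 0.15, either way. A call with a gripper value outside its range is refused whole. The fingers move at their own pace and stop on an object; FORCE is the grip in N (left out, the last holds). Time passes only in rows, so rows that do not move let the fingers close, or fill a call up. It gives the time, the measured TCP pose, the force and the opening at its end, in the units of the state.
- telemetry.observe(): the state, without advancing time (a new reading comes with each control period).
- get_image(name): name is "scene" or "top" or "wrist"; returns the picture (384x512x3 uint8, blue, green, red); there is no depth.
- get_calibration(name): a dict with "K" (3x3 intrinsics, pixels), "camera_from_world" (4x4, takes a point from world to camera coordinates); the wrist camera has in their place "T_tool_cam" (4x4, takes a point from camera to tool coordinates, whose origin is the TCP and whose axes are the flange's). Camera axes: x right, y down, z forward; pixel columns grow to the right and rows downward; lengths in m; the calibration is good to about 2 mm. A picture is of the moment at which its call begins: read the wrist's pose just before it. get_calibration takes no time and is no camera call.
- robot.finish_job(): hands the job in, once; it reports no verdict.
The state is a dict: "t": time; "joint_positions": joint angles; "joint_velocities": joint speeds; "tau": joint torques, N m; "tcp_pos": TCP position; "orientation": TCP orientation; "force": force on the tool from outside, world axes, zero at the start; "moment": the same for the moment, N m; "grip_width": finger opening in m.
Only numpy, scipy, OpenCV 4.12 (cv2) and the standard library are available. Lean on these libraries where they do the work, as an engineer would, in place of code of your own. Each camera call takes 0.05 s, during which the arm holds its last target. There are 200 camera calls.

## Task

Set up the dark hardwood rail on the holding board for drilling. Leaving its heel in the pocket by the dog and without lifting the rail, push its free end gently to swing it round until its back edge lies flush along the fence for its whole length; only then pull the orange cam handle round until the cam grips the rail hand-tight against the end stop, without straining it, and let go. Leave the tools and the flask where they are.

Things in the scene. Friction and masses are not known exactly. Their poses are not given: they have to be found in the camera images.
- jig: Plywood holding board, 280 x 600 x 18 mm, fixed to the bench, top at z = 18 mm; origin at bench level, mid-length. Its x axis points to the fence (away from the robot), y to the cam end, z up: the 'jig frame' of the other entries. The rail when home covers x = 35..85 mm, y = -200..140 mm, its axes parallel to the jig's.
- fence: Beech fence standing on the board, 28 mm thick, 32 mm high above the plywood, 362 mm long (y = -225..137 mm). Its face towards the robot is the plane x = 85 mm of the jig frame. This entry's origin is the jig's origin.
- stop: Beech end-stop block, 68 x 30 x 30 mm high, at the right-hand end; its face towards the cam is the plane y = -200 mm of the jig frame (x = 16..84 mm). This entry's origin is the jig's origin.
- dog: Steel bench dog, 20 mm diameter, 28 mm high, axis at x = 20 mm, y = -185 mm of the jig frame (this entry's origin is the jig's). The rail's heel sits between it and the fence with 5 mm of play, so the heel can stand off the fence when the free end already touches.
- rail: Loose dark hardwood rail with pale layout lines, 340 x 50 x 25 mm thick, 0.25-0.4 kg, lying flat on the plywood, its free end swung 0.2-0.4 rad towards the robot. Origin on the underside, on its front (robot-side) long edge, 15 mm from the heel end. x points across the width to the back edge, y along it to the free end (325 mm from the origin). It slides under 1 to 3 N.
- rail_heel (a point): Point on the rail's back edge at its heel end corner, mid-thickness.
- rail_toe (a point): Point on the rail's back edge at its free end corner, mid-thickness.
- rail_push (a point): Point on the rail's front (robot-side) face, mid-thickness, 60 mm from the free end.
- clamp: Cam clamp bolted at some place along the board's T-track; origin on the plywood, on the cam's vertical pivot axis (x = 68 mm, y = 172 to 177 mm of the jig frame); axes parallel to the jig's. It carries the cam: an orange disc some 70 mm across on an off-centre pivot, 4 to 26 mm above the plywood, with a straight handle.
- cam_pivot (a point): Point on the cam's pivot axis, 15 mm above the plywood, below a black star nut whose top is 41 mm above the plywood.
- cam (a joint): Angle of the cam (0 to 2.5 rad), counter-clockwise from above. At angle a the handle points along the jig direction x = -sin(a-0.35), y = cos(a-0.35). It starts open at 0 to 0.4, pointing away from the rail, some 10 mm clear of its free end; larger angles swing the handle towards the robot and the disc towards the rail, till it bites somewhere between 1.7 and 2.3. It stays where left.
- cam_handle (a point): Point in the straight orange cam handle (22 mm wide, 20 mm thick, rounded end 129 mm from the pivot), 105 mm from the pivot, 15 mm above the plywood, mid-width. Turning it free takes 0.22 N m (2 N here); as the cam bites, the torque climbs steeply: about 0.9 N m (8 to 9 N here) is hand-tight, 1.4 N m strains it.
- square: Try square (150 x 110 mm, 16 mm high) lying on the board's near right corner; leave it.
- pencil: Flat red carpenter's pencil, 170 mm long, 8 mm high, lying on the board in front of the end stop; leave it.
- chisel: Chisel with a yellow handle, 205 mm long, 26 mm high, lying along the board's near edge at the cam end; leave it.
- flask: Red metal drinking flask, 72 mm diameter, 210 mm high, standing on the bench to the left; leave it standing.
- mallet: Wooden mallet, 300 mm long, 80 mm high, lying on the bench to the right of the board; origin under its head; leave it.
- tape: Yellow tape measure, 65 x 32 x 62 mm, on the bench to the left beyond the flask; leave it.
- gauge: Wooden marking gauge, 200 mm long, 80 mm high, on the bench to the left; leave it.

How it is judged:
On the way, in this order (a step that is already met when the one before it is completed fails the run):
1. the rail lies flush along the fence, the cam not yet touching it (x of each of rail_heel, rail_toe in the frame of jig above 0.0825 m and contact force between rail and clamp below 0.5 N), for 0.2 s.
2. the cam is turned until it grips the rail (contact force between rail and clamp above 12 N), for 0.2 s.
At the end, for the whole second after the job is handed in: The rail lies flat with both ends of its back edge within 2.5 mm of the fence, at rest, gripped between cam (at least 12 N) and end stop (at least 6 N) (x of each of rail_heel, rail_toe in the frame of jig above 0.0825 m and contact force between rail and clamp above 12 N and contact force between rail and stop above 6 N and angle between rail's own z axis and vertical below 0.03 rad and linear speed of rail below 0.01 m/s); the robot touches nothing.
It fails at once if the rail is shoved against the fence with more than 60 N (contact force between rail and fence above 60 N).
It fails at once if the cam is strained: more than 75 N on the rail's end (contact force between rail and clamp above 75 N).
It fails at once if the heel leaves its pocket (the rail at the dog moves more than 25 mm) (distance of rail from where it was at the start of the episode above 0.025 m).
It fails at once if the rail is lifted or tipped (angle between rail's own z axis and vertical above 0.1 rad or height (world z) of rail above 0.026 m).
It fails at once if a tool or the flask is moved more than 20 mm or knocked over (distance of any of square, pencil, chisel, flask, mallet, tape, gauge from where it was at the start of the episode above 0.02 m or angle between flask's own z axis and vertical above 0.3 rad).
It also fails if it takes over 67 s, if anything falls off the work surface, if the arm or the gripper's body presses on something with over 40 N, if the wrist force passes 120 N, or if a joint passes its speed limit or range.

## Working session

There is one attempt and no reset: what is moved stays moved. The work goes in short steps, Python scripts to look and compute and a shell command to move; the robot and the scene stay as the last step left them, time stands still between calls to the robot, and variables do not carry over. Pictures are saved under pics/ and viewed, about 8 in all and at most 12, crops included, and the job is handed in when it is done.

```bash
mkdir -p pics
cat > h.py <<'E'
import numpy as np,cv2
from workcell import telemetry,get_image,get_calibration,robot
from scipy.spatial.transform import Rotation as R
def unproj(name,u,v,z):
    c=get_calibration(name);K=np.array(c["K"]);T=np.array(c["camera_from_world"])
    d=T[:3,:3].T@np.linalg.solve(K,[u,v,1]);o=-T[:3,:3].T@T[:3,3]
    return o+d*(z-o[2])/d[2]
def proj(name,p):
    c=get_calibration(name);K=np.array(c["K"]);T=np.array(c["camera_from_world"])
    q=K@(T[:3,:3]@np.array(p)+T[:3,3]);return q[:2]/q[2]
E
python3 - <<'E'
from h import *
s=telemetry.observe();print(s["t"],s["tcp_pos"],s["orientation"],s["force"],s["grip_width"])
im=get_image("top");cv2.imwrite("pics/top_raw.png",im);cv2.imwrite("pics/top.png",cv2.resize(im,(800,600),interpolation=cv2.INTER_CUBIC))
im=get_image("scene");cv2.imwrite("pics/scene.png",cv2.resize(im,(800,600)))
E
```

```text
0.0 [0.18300485 0.5180807  0.21782621] [ 1.69073647e-01  9.85603003e-01 -8.51592509e-04 -3.13423413e-04] [ 0.46411681  0.24485514 -0.30747106] 0.09277419687260398
```

View pics/top.png

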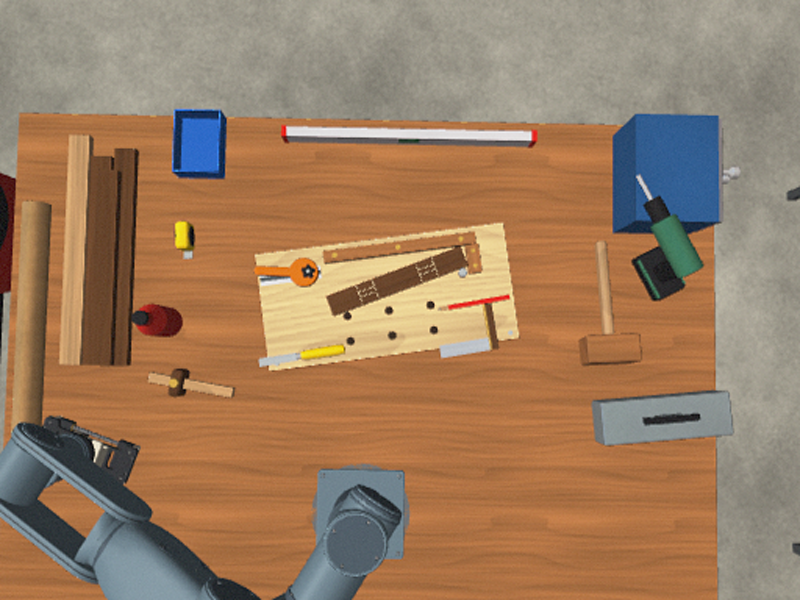

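View pics/scene.png

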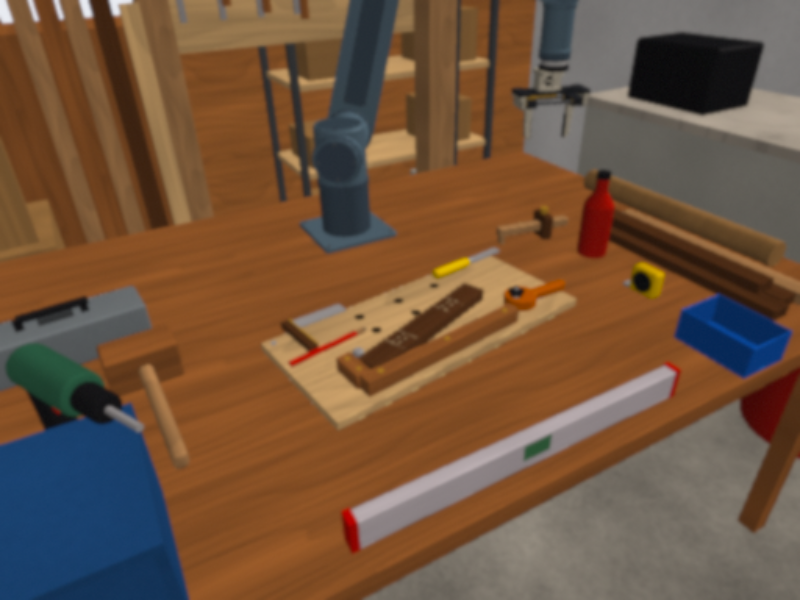

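The top view shows the board with corners at about (255,254), (504,223), (520,338) and (268,370). The rail is swung towards the robot and the cam handle points left. I'll enlarge the board area.

Run:
```python
from h import *
im=cv2.imread("pics/top_raw.png")[136:242,156:346]
cv2.imwrite("pics/crop.png",cv2.resize(im,None,fx=4.2,fy=4.2,interpolation=cv2.INTER_CUBIC))
```

```text
(no output)
```

View pics/crop.png

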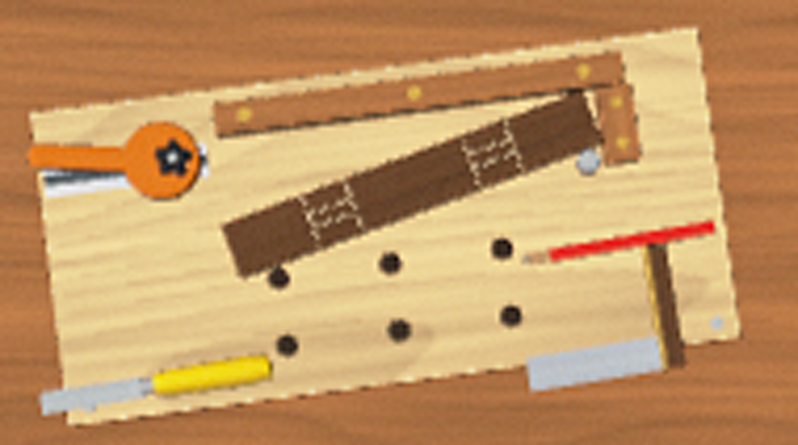

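```bash
cat >> h.py <<'E'
def cr(u,v,z): return unproj("top",156+(u+.5)/4.2-.5,136+(v+.5)/4.2-.5,z)
def fitjig():
    from scipy.optimize import least_squares
    J=np.array([[.14,.3],[.14,-.3],[-.14,-.3],[-.14,.3]])
    P=np.array([cr(*p,.018)[:2] for p in [(30,112),(695,28),(738,338),(70,425)]])
    f=lambda q:(J@np.array([[np.cos(q[2]),np.sin(q[2])],[-np.sin(q[2]),np.cos(q[2])]])+q[:2]-P).ravel()
    r=least_squares(f,[.5,0,0]);return r.x,r.fun
def w2j(p,q):
    d=np.array(p)[:2]-q[:2];c,s=np.cos(q[2]),np.sin(q[2]);return np.array([c*d[0]+s*d[1],-s*d[0]+c*d[1]])
def j2w(p,q):
    c,s=np.cos(q[2]),np.sin(q[2]);return np.array([c*p[0]-s*p[1],s*p[0]+c*p[1]])+q[:2]
E
python3 - <<'E'
from h import *
np.set_printoptions(precision=4,suppress=True)
q,f=fitjig();print(q,f)
for n,u,v,z in [("toeback",222,227,.043),("toefront",243,278,.043),("heelback",585,92,.043),("heelfront",603,140,.043),("nut",174,157,.059),("hend",30,155,.043),("fence R",622,52,.05),("fence face L",217,136,.05),("dog",588,160,.046),("chiseltip",42,403,.025),("yellow end",270,367,.04),("penciltip",522,258,.025)]:
    p=cr(u,v,z);print(n,p,w2j(p,q))
print(unproj("top",158/1.5625,318/1.5625,.1))
E
```

```text
[ 0.5126 -0.0537  0.1458] [-0.0002  0.0009  0.0007 -0.0017  0.0002 -0.0021 -0.0008  0.0029]
toeback [0.5064 0.0881 0.043 ] [0.0144 0.1412]
toefront [0.4621 0.0688 0.043 ] [-0.0322  0.1285]
heelback [ 0.6309 -0.2281  0.043 ] [ 0.0916 -0.1898]
heelfront [ 0.5887 -0.2444  0.043 ] [ 0.0476 -0.1998]
nut [0.5653 0.1297 0.059 ] [0.0787 0.1737]
hend [0.5666 0.2571 0.043 ] [0.0986 0.2996]
fence R [ 0.6658 -0.2595  0.05  ] [ 0.1216 -0.2259]
fence face L [0.5854 0.0936 0.05  ] [0.0934 0.1351]
dog [ 0.5705 -0.2311  0.046 ] [ 0.0315 -0.184 ]
chiseltip [0.3503 0.2438 0.025 ] [-0.1174  0.3179]
yellow end [0.3849 0.0439 0.04  ] [-0.1122  0.1151]
penciltip [ 0.4848 -0.1758  0.025 ] [-0.0453 -0.1168]
[0.4464 0.4611 0.1   ]
```

Run:
```python
from h import *
c=get_calibration("top");T=np.array(c["camera_from_world"]);print(c["K"],"\n",T,-T[:3,:3].T@T[:3,3])
q,f=fitjig()
for p in [(.113,-.225,.05),(.085,.137,.05),(.068,.175,.059),(.02,-.185,.046),(.085,-.225,.05)]:
    u=proj("top",[*j2w(p,q),p[2]]);print(p,(u-[156,136])*4.2+1.6)
s=telemetry.observe();print(proj("top",[0,0,0])*1.5625, proj("top",s["tcp_pos"])*1.5625)
```

```text
[[476.97028909   0.         253.62810539]
 [  0.         476.97028909 198.25901958]
 [  0.           0.           1.        ]] 
 [[ 0.01606503 -0.99977283  0.01400758 -0.08634284]
 [-0.99806741 -0.01687554 -0.05980521  0.47792185]
 [ 0.06002801 -0.01301974 -0.99811178  1.7638736 ]
 [ 0.          0.          0.          1.        ]] [ 0.37250351 -0.05529286  1.79033469]
(0.113, -0.225, 0.05) [622.26870617  61.78259326]
(0.085, 0.137, 0.05) [216.07099311 145.72969228]
(0.068, 0.175, 0.059) [174.07636918 169.41849934]
(0.02, -0.185, 0.046) [590.92684222 172.77407084]
(0.085, -0.225, 0.05) [626.59636461  93.23372716]
[359.81262309 511.70968931] [108.69917565 441.21772522]
```

The offset of about +10 mm in x is the same for the fence, dog and nut. "Mid-length" fixes only y, so I put the jig origin at about (0.522, -0.052) with yaw 0.146. Cam a is about 0.18 and the rail is swung about 0.23 rad. Next I move over the near side of the rail.

```bash
cat >> h.py <<'E'
Q=np.array([.5222,-.0523,.1458])
def st():
    s=telemetry.observe();r=R.from_quat(s["orientation"]).as_matrix()
    j=w2j(s["tcp_pos"],Q);yy=np.arctan2(r[1,1],r[0,1])
    print("t%.2f"%s["t"],"jig",j.round(4),"z%.4f"%s["tcp_pos"][2],"yaw_y %.3f"%yy,"tilt",r[:2,2].round(4),"F",np.round(s["force"],1),"j6 %.2f"%s["joint_positions"][5],"w %.3f"%s["grip_width"])
    return s,r
def to(jx,jy,z,yaw=None):
    "shift in tool axes cm (current) to jig target; turn about tool z"
    s,r=st();d=np.array([*j2w((jx,jy),Q),z])-s["tcp_pos"];print("tool cm",(100*r.T@d).round(2),"level rv",R.from_matrix(r.T@np.array([[np.sin(yaw)*-1,np.cos(yaw),0],[np.cos(yaw),np.sin(yaw),0],[0,0,-1]]).T.T).as_rotvec().round(3) if yaw is not None else "")
E
python3 -m pendant '[[[-3.3,-3.15,0],[0,0,0],0],[[-3.3,-3.15,0],[0,0,0],0],[[-3.3,-3.15,0],[0,0,0],0],[[-3.3,-3.15,0],[0,0,0],0],[[-3.3,-3.15,0],[0,0,0],0],[[-3.3,-3.15,0],[0,0,0],0],[[-3.3,-3.15,0],[0,0,0],0],[[-3.3,-3.15,0],[0,0,0],0],[[-3.3,-3.15,0],[0,0,0],0],[[-3.3,-3.15,0],[0,0,0],0]]'
python3 -m pendant '[[[0,0,0],[0,0,0.14],0],[[0,0,0],[0,0,0.14],0],[[0,0,0],[0,0,0.14],0],[[0,0,0],[0,0,0.14],0],[[0,0,0],[0,0,0.14],0],[[0,0,0],[0,0,0.14],0],[[0,0,0],[0,0,0.14],0],[[0,0,0],[0,0,0.14],0],[[0,0,0],[0,0,0],0],[[0,0,0],[0,0,0],0]]'
python3 -c "
from h import *
to(-.075,.072,.07,.1458)"
```

```text
t: 1.1
tcp_pos: [0.3923, 0.1012, 0.2147]
orientation: [0.163, 0.987, -0.002, -0.002]
force: [0.8, -0.3, -0.0]
grip_width: 0.018
t: 2.1
tcp_pos: [0.3929, 0.0929, 0.2116]
orientation: [0.682, 0.731, -0.005, -0.002]
force: [0.4, 1.1, -0.0]
grip_width: 0.0004
t2.10 jig [-0.1068  0.1624] z0.2116 yaw_y 0.070 tilt [-0.0105 -0.0042] F [ 0.4  1.1 -0. ] j6 -0.11 w 0.000
tool cm [-8.72  4.01 14.15] level rv [-0.011  0.003 -0.076]
```

```bash
python3 -m pendant '[[[-2.2,1,2],[-0.005,0,-0.04],0],[[-2.2,1,2],[-0.005,0,-0.036],0],[[-2.2,1,2],[0,0,0],0],[[-2.1,1,2],[0,0,0],0],[[0,0,2],[0,0,0],0],[[0,0,2],[0,0,0],0],[[0,0,2],[0,0,0],0],[[0,0,0],[0,0,0],0],[[0,0,0],[0,0,0],0],[[0,0,0],[0,0,0],0]]'
python3 -c "
from h import *
to(-.07,.072,.028,.1458)
im=get_image('wrist');print(im.shape);cv2.imwrite('pics/w1.png',im)
c=get_calibration('wrist');print(np.round(c['T_tool_cam'],3))"
```

```text
t: 3.1
tcp_pos: [0.4471, 0.0079, 0.0685]
orientation: [0.64, 0.768, 0.0, 0.002]
force: [-0.7, 1.5, 1.1]
grip_width: 0.0003
t3.10 jig [-0.0656  0.0704] z0.0685 yaw_y 0.182 tilt [ 0.004  -0.0028] F [-0.7  1.5  1.1] j6 -0.41 w 0.000
tool cm [ 0.19 -0.45  4.05] level rv [0.003 0.003 0.036]
(384, 512, 3)
[[-0.    -0.96  -0.279  0.076]
 [ 1.    -0.    -0.     0.   ]
 [ 0.    -0.279  0.96  -0.166]
 [ 0.     0.     0.     1.   ]]
```

View pics/w1.png

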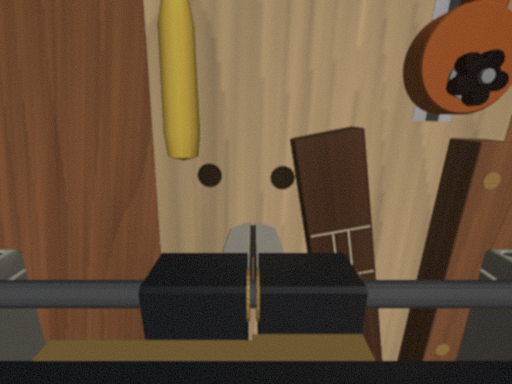

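The wrist view shows the closed fingertips at (253,250), tapering at the tip. The rail's free-end front corner is to the right at about (295,140), and the cam is beyond it, so this matches my estimate. I'll lower and push.

```bash
python3 -m pendant '[[[0,-0.5,1],[0,0,0.02],0],[[0,0,1],[0,0,0.01],0],[[0,0,1],[0,0,0],0],[[0,0,1],[0,0,0],0],[[0,0,0],[0,0,0],0],[[0,0.4,0],[0,0,0],0],[[0,0.4,0],[0,0,0],0],[[0,0.4,0],[0,0,0],0],[[0,0.4,0],[0,0,0],0],[[0,0.3,0],[0,0,0],0]]'
python3 -c "
from h import *
to(.017,.077,.028,.1458)"
```

```text
t: 4.15
tcp_pos: [0.4645, 0.0096, 0.0276]
orientation: [0.652, 0.758, 0.002, 0.005]
force: [0.1, -1.0, 1.0]
grip_width: 0.0001
t4.15 jig [-0.0481  0.0696] z0.0276 yaw_y 0.151 tilt [ 0.0096 -0.0041] F [ 0.1 -1.   1. ] j6 -0.37 w 0.000
tool cm [0.7  6.52 0.01] level rv [0.009 0.005 0.005]
```

```bash
python3 -m pendant '[[[0.05,0.4,0],[0,0,0],0],[[0.05,0.4,0],[0,0,0],0],[[0.05,0.4,0],[0,0,0],0],[[0.05,0.4,0],[0,0,0],0],[[0.05,0.4,0],[0,0,0],0],[[0.05,0.4,0],[0,0,0],0],[[0.05,0.4,0],[0,0,0],0],[[0.05,0.4,0],[0,0,0],0],[[0.05,0.3,0],[0,0,0],0],[[0.05,0.2,0],[0,0,0],0]]'
python3 -c "
from h import *
to(.017,.077,.028,.1458)"
```

```text
t: 5.15
tcp_pos: [0.5024, 0.0213, 0.0278]
orientation: [0.652, 0.759, 0.001, 0.004]
force: [-1.8, -1.0, 1.2]
grip_width: 0.0004
t5.15 jig [-0.0089  0.0757] z0.0278 yaw_y 0.151 tilt [ 0.0071 -0.004 ] F [-1.8 -1.   1.2] j6 -0.33 w 0.000
tool cm [ 0.11  2.59 -0.  ] level rv [0.006 0.005 0.005]
```

```bash
python3 -m pendant '[[[0.02,0.25,0],[0,0,0],0],[[0.02,0.25,0],[0,0,0],0],[[0.02,0.25,0],[0,0,0],0],[[0.02,0.25,0],[0,0,0],0],[[0,0.25,0],[0,0,0],0],[[0,0.25,0],[0,0,0],0],[[0,0.25,0],[0,0,0],0],[[0,0.2,0],[0,0,0],0],[[0,0.15,0],[0,0,0],0],[[0,0.1,0],[0,0,0],0]]'
python3 -c "
from h import *
to(.017,.077,.028,.1458)
im=get_image('top');cv2.imwrite('pics/t2.png',cv2.resize(im[136:242,156:346],None,fx=4.2,fy=4.2,interpolation=cv2.INTER_CUBIC))"
```

```text
t: 6.15
tcp_pos: [0.5257, 0.0261, 0.0278]
orientation: [0.652, 0.758, 0.001, 0.004]
force: [-1.3, 0.6, 0.2]
grip_width: 0.0005
t6.15 jig [0.0149 0.077 ] z0.0278 yaw_y 0.151 tilt [ 0.0065 -0.0036] F [-1.3  0.6  0.2] j6 -0.31 w 0.000
tool cm [-0.    0.21 -0.02] level rv [0.006 0.005 0.005]
```

```bash
python3 -m pendant '[[[0,0.12,0],[0,0,0],0],[[0,0.12,0],[0,0,0],0],[[0,0.12,0],[0,0,0],0],[[0,0.12,0],[0,0,0],0],[[0,0.12,0],[0,0,0],0],[[0,0.1,0],[0,0,0],0],[[0,0.1,0],[0,0,0],0],[[0,0.1,0],[0,0,0],0],[[0,0,0],[0,0,0],0],[[0,0,0],[0,0,0],0]]'
python3 -c "
from h import *
to(.027,.077,.028,.1458)"
```

```text
t: 7.2
tcp_pos: [0.5328, 0.0276, 0.0276]
orientation: [0.652, 0.759, -0.001, 0.002]
force: [-2.4, 1.1, 1.8]
grip_width: 0.0002
t7.20 jig [0.022  0.0775] z0.0276 yaw_y 0.151 tilt [ 0.0014 -0.0036] F [-2.4  1.1  1.8] j6 -0.30 w 0.000
tool cm [-0.05  0.5  -0.04] level rv [0.001 0.004 0.006]
```

```bash
python3 -m pendant '[[[0,0.1,0],[0,0,0],0],[[0,0.1,0],[0,0,0],0],[[0,0.1,0],[0,0,0],0],[[0,0.1,0],[0,0,0],0],[[0,0.1,0],[0,0,0],0],[[0,0.1,0],[0,0,0],0],[[0,0,0],[0,0,0],0],[[0,0,0],[0,0,0],0],[[0,0,0],[0,0,0],0],[[0,0,0],[0,0,0],0]]'
python3 -c "
from h import *
to(.027,.077,.028,.1458)
im=get_image('wrist');cv2.imwrite('pics/w2.png',im)"
```

```text
t: 8.2
tcp_pos: [0.5326, 0.0276, 0.0273]
orientation: [0.651, 0.759, -0.006, -0.003]
force: [-2.3, -0.3, 1.2]
grip_width: 0.0007
t8.20 jig [0.0219 0.0776] z0.0273 yaw_y 0.152 tilt [-0.0114 -0.005 ] F [-2.3 -0.3  1.2] j6 -0.30 w 0.001
tool cm [-0.06  0.51 -0.08] level rv [-0.012  0.003  0.007]
```

View pics/w2.png

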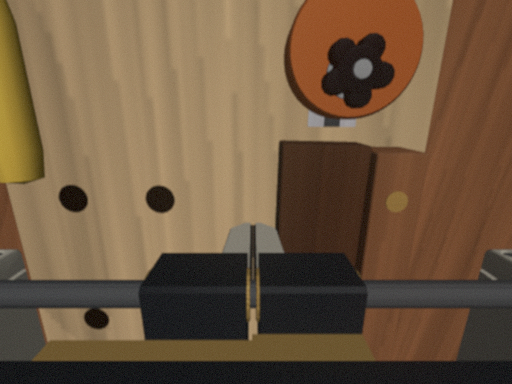

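The free end is against the fence (rail end edge at (280–370,145), parallel to the fence). Next I back off, slide along to the heel side and press there to seat the heel.

```bash
python3 -m pendant '[[[0,-1,0],[-0.012,0,0],0],[[0,-0.6,0],[0,0,0],0],[[-3,0,0],[0,0,0],0],[[-4,0,0],[0,0,0],0],[[-4,0,0],[0,0,0],0],[[-4,0,0],[0,0,0],0],[[-1,0,0],[0,0,0],0],[[0,0,0],[0,0,0],0],[[0,0,0],[0,0,0],0],[[0,0,0],[0,0,0],0]]'
python3 -c "
from h import *
to(.022,-.1,.028,.1458)"
```

```text
t: 9.25
tcp_pos: [0.5486, -0.1381, 0.0298]
orientation: [0.65, 0.76, 0.003, 0.008]
force: [-0.0, -0.1, 0.0]
grip_width: 0.0004
t9.25 jig [ 0.0137 -0.0887] z0.0298 yaw_y 0.154 tilt [ 0.0154 -0.0062] F [-0.  -0.1  0. ] j6 -0.60 w 0.000
tool cm [-1.14  0.82  0.2 ] level rv [0.014 0.008 0.009]
```

```bash
python3 -m pendant '[[[0,0.15,0.15],[0.014,0.008,0.01],0],[[0,0.15,0],[0,0,0],0],[[0,0.15,0],[0,0,0],0],[[0,0.15,0],[0,0,0],0],[[0,0.15,0],[0,0,0],0],[[0,0.15,0],[0,0,0],0],[[0,0.15,0],[0,0,0],0],[[0,0.15,0],[0,0,0],0],[[0,0.15,0],[0,0,0],0],[[0,0.15,0],[0,0,0],0]]'
python3 -c "
from h import *
to(.022,-.1,.028,.1458)"
python3 -m pendant '[[[0,0.15,0],[0,0,0],0],[[0,0.15,0],[0,0,0],0],[[0,0.15,0],[0,0,0],0],[[0,0.2,0],[0,0,0],0],[[0,0.2,0],[0,0,0],0],[[0,0.2,0],[0,0,0],0],[[0,0.2,0],[0,0,0],0],[[0,0.2,0],[0,0,0],0],[[0,0.2,0],[0,0,0],0],[[0,0.2,0],[0,0,0],0]]'
python3 -c "
from h import *
to(.022,-.1,.028,.1458)
im=get_image('wrist');cv2.imwrite('pics/w3.png',im)"
```

```text
t: 10.25
tcp_pos: [0.5574, -0.1322, 0.0282]
orientation: [0.652, 0.758, -0.005, -0.006]
force: [-5.5, -2.5, 3.9]
grip_width: 0.0002
t10.25 jig [ 0.0232 -0.0841] z0.0282 yaw_y 0.150 tilt [-0.0154  0.0005] F [-5.5 -2.5  3.9] j6 -0.57 w 0.000
tool cm [-1.59 -0.13  0.02] level rv [-0.015 -0.003  0.004]
t: 11.25
tcp_pos: [0.5569, -0.1322, 0.0288]
orientation: [0.651, 0.758, -0.017, -0.02]
force: [-6.7, -2.0, 6.3]
grip_width: 0.0001
t11.25 jig [ 0.0227 -0.084 ] z0.0288 yaw_y 0.151 tilt [-0.0533  0.0002] F [-6.7 -2.   6.3] j6 -0.55 w 0.000
tool cm [-1.6  -0.08  0.07] level rv [-0.053 -0.008  0.005]
```

View pics/w3.png

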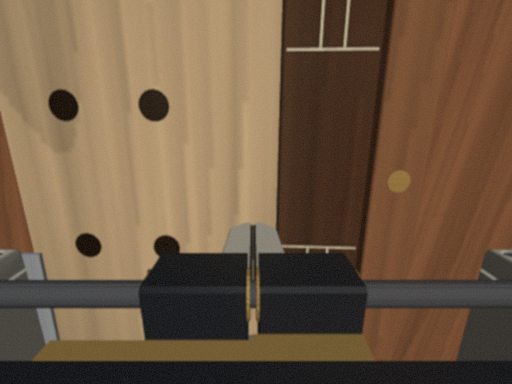

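The tool stops hard at jig x=0.0227 here, against 0.0219 at the toe, so the rail is parallel within about 1 mm. One gentle check push near mid-length follows.

```bash
python3 -m pendant '[[[0,-1,0],[-0.05,-0.008,0],0],[[0,-0.5,0],[0,0,0],0],[[4,0,0],[0,0,0],0],[[4,0,0],[0,0,0],0],[[4,0,0],[0,0,0],0],[[0,0.3,0],[0,0,0],0],[[0,0.3,0],[0,0,0],0],[[0,0.3,0],[0,0,0],0],[[0,0.2,0],[0,0,0],0],[[0,0.2,0],[0,0,0],0]]'
python3 -c "
from h import *
to(.022,.03,.028,.1458)"
python3 -m pendant '[[[0,0.15,0],[0,0,0],0],[[0,0.15,0],[0,0,0],0],[[0,0.15,0],[0,0,0],0],[[0,0.15,0],[0,0,0],0],[[0,0.15,0],[0,0,0],0],[[0,0.15,0],[0,0,0],0],[[0,0.15,0],[0,0,0],0],[[0,0.15,0],[0,0,0],0],[[0,0.15,0],[0,0,0],0],[[0,0.15,0],[0,0,0],0]]'
python3 -c "
from h import *
to(.022,.03,.028,.1458)"
```

```text
t: 12.3
tcp_pos: [0.5402, -0.0142, 0.0302]
orientation: [0.655, 0.756, -0.001, -0.0]
force: [-10.4, 1.5, 6.8]
grip_width: 0.0008
t12.30 jig [0.0233 0.035 ] z0.0302 yaw_y 0.143 tilt [-0.0019 -0.0012] F [-10.4   1.5   6.8] j6 -0.37 w 0.001
tool cm [-0.5  -0.13  0.22] level rv [-0.002  0.001 -0.003]
t: 13.3
tcp_pos: [0.5397, -0.017, 0.0266]
orientation: [0.658, 0.752, -0.011, -0.016]
force: [-5.8, 0.3, 3.8]
grip_width: 0.0004
t13.30 jig [0.0224 0.0324] z0.0266 yaw_y 0.133 tilt [-0.0392  0.0047] F [-5.8  0.3  3.8] j6 -0.36 w 0.000
tool cm [-0.24 -0.04 -0.14] level rv [-0.038 -0.01  -0.013]
```

All three contact stops (0.0219, 0.0227, 0.0224) agree, so the rail is flush. I back off, lift, and go over the far side of the handle.

```bash
python3 -m pendant '[[[0,-1,0],[-0.038,-0.01,0],0],[[0,-1,0],[0,0,0],0],[[0,0,-4],[0,0,0],0],[[0,0,-4],[0,0,0],0],[[3,1.5,0],[0,0,0.05],0],[[4,2.2,0],[0,0,0.05],0],[[4,2.2,0],[0,0,0.05],0],[[4,2.2,0],[0,0,0],0],[[4,2.2,0],[0,0,0],0],[[0,0,0],[0,0,0],0]]'
python3 -c "
from h import *
to(.120,.2715,.09,-.019)
im=get_image('wrist');cv2.imwrite('pics/w4.png',im)"
```

```text
t: 14.3
tcp_pos: [0.6252, 0.1704, 0.1119]
orientation: [0.721, 0.693, 0.002, 0.002]
force: [0.8, -0.7, -0.7]
grip_width: 0.0007
t14.30 jig [0.1343 0.2054] z0.1119 yaw_y -0.040 tilt [ 0.0055 -0.0005] F [ 0.8 -0.7 -0.7] j6 0.14 w 0.001
tool cm [ 6.24 -2.64  2.18] level rv [ 0.006  0.    -0.021]
```

View pics/w4.png

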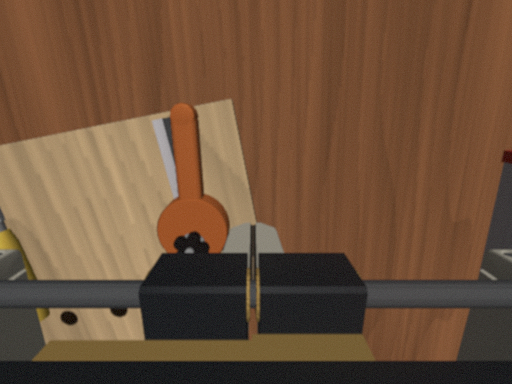

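The wrist view shows the handle tip at (182,108), the handle root at (190,195) and the nut at (192,245). I'll convert these to the jig frame.

Run:
```python
from h import *
s,r=st();c=get_calibration("wrist");K=np.array(c["K"]);T=np.array(c["T_tool_cam"])
def wp(u,v,z):
    d=r@T[:3,:3]@np.linalg.solve(K,[u,v,1]);o=s["tcp_pos"]+r@T[:3,3];return w2j(o+d*(z-o[2])/d[2],Q)
for n,u,v,z in [("tip",182,105,.04),("mid",185,150,.043),("root",190,195,.043),("nut",192,243,.059),("board corner",233,100,.018)]: print(n,wp(u,v,z).round(4))
```

```text
t14.35 jig [0.1327 0.2034] z0.1117 yaw_y -0.041 tilt [ 0.0038 -0.0021] F [-0.8 -0.2  0.3] j6 0.13 w 0.000
tip [0.0906 0.2975]
mid [0.0843 0.2608]
root [0.0783 0.2203]
nut [0.0735 0.1804]
board corner [0.1323 0.2948]
```

```bash
python3 -m pendant '[[[2.2,-0.7,0],[0.005,0,-0.02],0],[[2.2,-0.7,0],[0,0,0],0],[[2.1,-0.7,0],[0,0,0],0],[[0,0,2],[0,0,0],0],[[0,0,2],[0,0,0],0],[[0,0,2],[0,0,0],0],[[0,0,1.5],[0,0,0],0],[[0,0,0],[0,0,0],0],[[0,0,0],[0,0,0],0],[[0,0,0],[0,0,0],0]]'
python3 -c "
from h import *
to(.120,.2715,.029,-.019)"
```

```text
t: 15.35
tcp_pos: [0.6039, 0.2203, 0.0356]
orientation: [0.718, 0.696, -0.004, 0.001]
force: [0.9, -0.9, -0.4]
grip_width: 0.0006
t15.35 jig [0.1205 0.2578] z0.0356 yaw_y -0.032 tilt [-0.0045 -0.0074] F [ 0.9 -0.9 -0.4] j6 0.22 w 0.001
tool cm [ 1.34 -0.29  0.65] level rv [-0.004  0.008 -0.013]
```

```bash
python3 -m pendant '[[[1.1,-0.3,0.65],[0,0.008,-0.01],0],[[0,-0.5,0],[0,0,0],0],[[0,-0.5,0],[0,0,0],0],[[0,-0.5,0],[0,0,0],0],[[0.1,-0.8,0],[0,0,-0.08],0],[[0.15,-0.8,0],[0,0,-0.08],0],[[0.15,-0.8,0],[0,0,-0.08],0],[[0.15,-0.8,0],[0,0,-0.08],0],[[0,0,0],[0,0,0],0],[[0,0,0],[0,0,0],0]]'
cat >> h.py <<'E'
P=np.array([.069,.172])
def cam():
    s,r=st();v=w2j(s["tcp_pos"],Q)-P;rr=np.hypot(*v);off=np.arcsin(.0235/rr)
    a=.35+np.arctan2(-v[0],v[1])+off
    print("r %.4f a_est %.3f yaw wanted %.3f  torque~ %.2f"%(rr,a,a-.35+Q[2], -(r.T@np.array(s["force"]))[1]*rr*-1))
    print("level",R.from_matrix(r.T@np.array([[-np.sin(a-.35+Q[2]),np.cos(a-.35+Q[2]),0],[np.cos(a-.35+Q[2]),np.sin(a-.35+Q[2]),0],[0,0,-1]])).as_rotvec().round(3))
E
python3 -c "
from h import *
cam()"
```

```text
t: 16.35
tcp_pos: [0.5564, 0.2361, 0.0339]
orientation: [0.59, 0.808, 0.005, 0.004]
force: [0.6, -0.4, -0.1]
grip_width: 0.0004
t16.35 jig [0.0758 0.2803] z0.0339 yaw_y 0.310 tilt [0.012  0.0036] F [ 0.6 -0.4 -0.1] j6 -0.09 w 0.000
r 0.1086 a_est 0.506 yaw wanted 0.302  torque~ 0.05
level [0.013 0.    0.008]
```

```bash
python3 -m pendant '[[[0.1,-0.9,0.4],[0.012,0,-0.08],0],[[0.15,-0.9,0.1],[0,0,-0.08],0],[[0.15,-0.9,0],[0,0,-0.08],0],[[0.15,-0.9,0],[0,0,-0.08],0],[[0.15,-0.9,0],[0,0,-0.08],0],[[0.15,-0.9,0],[0,0,-0.08],0],[[0.15,-0.9,0],[0,0,-0.08],0],[[0.15,-0.9,0],[0,0,-0.08],0],[[0,0,0],[0,0,0],0],[[0,0,0],[0,0,0],0]]'
python3 -c "
from h import *
cam()
im=get_image('wrist');cv2.imwrite('pics/w5.png',im)"
```

```text
t: 17.35
tcp_pos: [0.4975, 0.2102, 0.0311]
orientation: [0.304, 0.953, 0.006, 0.006]
force: [0.3, 0.2, -1.0]
grip_width: 0.0007
t17.35 jig [0.0137 0.2632] z0.0311 yaw_y 0.952 tilt [0.0152 0.0083] F [ 0.3  0.2 -1. ] j6 -0.77 w 0.001
r 0.1067 a_est 1.117 yaw wanted 0.912  torque~ 0.04
level [0.016 0.007 0.04 ]
```

View pics/w5.png

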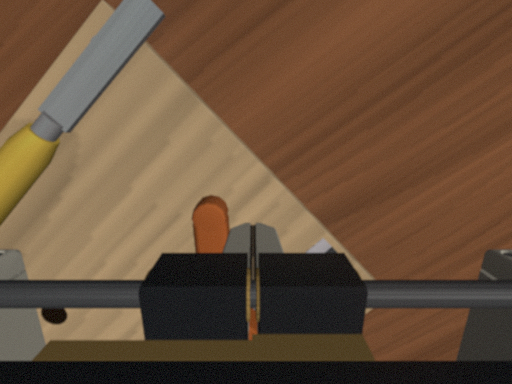

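The handle tip, at (210,210), is being pushed along just left of the finger, and the chisel is well clear. I continue to about 1.6, then go slower.

```bash
python3 -m pendant '[[[0.15,-0.8,0.2],[0.016,0.007,-0.04],0],[[0.15,-0.8,0.1],[0,0,-0.07],0],[[0.15,-0.8,0],[0,0,-0.07],0],[[0.15,-0.8,0],[0,0,-0.07],0],[[0.1,-0.5,0],[0,0,-0.05],0],[[0.1,-0.4,0],[0,0,-0.04],0],[[0.05,-0.3,0],[0,0,-0.03],0],[[0,0,0],[0,0,0],0],[[0,0,0],[0,0,0],0],[[0,0,0],[0,0,0],0]]'
python3 -c "
from h import *
cam()"
```

```text
t: 18.4
tcp_pos: [0.475, 0.1797, 0.029]
orientation: [0.127, 0.992, 0.003, 0.003]
force: [0.1, 0.7, 0.6]
grip_width: 0.0004
t18.40 jig [-0.013   0.2364] z0.0290 yaw_y 1.316 tilt [0.0062 0.0053] F [0.1 0.7 0.6] j6 -1.18 w 0.000
r 0.1042 a_est 1.483 yaw wanted 1.279  torque~ 0.07
level [0.007 0.005 0.038]
```

```bash
python3 -m pendant '[[[0.05,-0.3,0],[0,0,-0.02],0],[[0.05,-0.3,0],[0,0,-0.03],0],[[0.05,-0.3,0],[0,0,-0.03],0],[[0.05,-0.3,0],[0,0,-0.03],0],[[0.05,-0.3,0],[0,0,-0.03],0],[[0.05,-0.25,0],[0,0,-0.025],0],[[0.05,-0.25,0],[0,0,-0.025],0],[[0.05,-0.25,0],[0,0,-0.025],0],[[0.05,-0.25,0],[0,0,-0.025],0],[[0.05,-0.25,0],[0,0,-0.025],0]]'
python3 -c "
from h import *
cam()"
```

```text
t: 19.4
tcp_pos: [0.4658, 0.1559, 0.0291]
orientation: [-0.012, 1.0, 0.006, 0.003]
force: [0.2, 2.9, -0.1]
grip_width: 0.0002
t19.40 jig [-0.0255  0.2142] z0.0291 yaw_y 1.594 tilt [0.0065 0.0115] F [ 0.2  2.9 -0.1] j6 -1.52 w 0.000
r 0.1035 a_est 1.730 yaw wanted 1.526  torque~ 0.29
level [0.012 0.006 0.068]
```

```bash
python3 -m pendant '[[[0.05,-0.25,0],[0.01,0,-0.01],0],[[0.05,-0.25,0],[0,0,-0.01],0],[[0.05,-0.25,0],[0,0,-0.015],0],[[0.05,-0.25,0],[0,0,-0.015],0],[[0.05,-0.22,0],[0,0,-0.015],0],[[0.05,-0.22,0],[0,0,-0.015],0],[[0.05,-0.22,0],[0,0,-0.015],0],[[0.05,-0.22,0],[0,0,-0.015],0],[[0.05,-0.22,0],[0,0,-0.015],0],[[0.05,-0.22,0],[0,0,-0.015],0]]'
python3 -c "
from h import *
cam()"
```

```text
t: 20.4
tcp_pos: [0.4636, 0.1315, 0.0292]
orientation: [-0.087, 0.996, 0.001, 0.005]
force: [1.4, 3.5, -0.9]
grip_width: 0.0009
t20.40 jig [-0.0312  0.1903] z0.0292 yaw_y 1.745 tilt [0.0092 0.0024] F [ 1.4  3.5 -0.9] j6 -1.70 w 0.001
r 0.1019 a_est 1.973 yaw wanted 1.769  torque~ 0.32
level [ 0.001  0.009 -0.024]
```

```bash
python3 -m pendant '[[[0.05,-0.22,0],[0,0.01,-0.03],0],[[0.05,-0.22,0],[0,0,-0.02],0],[[0.05,-0.22,0],[0,0,-0.02],0],[[0.05,-0.22,0],[0,0,-0.02],0],[[0.05,-0.22,0],[0,0,-0.02],0],[[0,-0.2,0],[0,0,-0.01],0],[[0,-0.2,0],[0,0,-0.01],0],[[0,-0.2,0],[0,0,-0.01],0],[[0,-0.2,0],[0,0,-0.01],0],[[0,-0.2,0],[0,0,-0.01],0]]'
python3 -c "
from h import *
cam()"
```

```text
t: 21.4
tcp_pos: [0.4628, 0.1203, 0.0295]
orientation: [-0.17, 0.985, 0.01, -0.001]
force: [-0.9, 12.2, 1.8]
grip_width: 0.0003
t21.40 jig [-0.0337  0.1794] z0.0295 yaw_y 1.913 tilt [-0.0048  0.0197] F [-0.9 12.2  1.8] j6 -1.93 w 0.000
r 0.1030 a_est 2.079 yaw wanted 1.875  torque~ 1.22
level [0.02  0.002 0.038]
```

The cam grips: about 1.0–1.2 N·m at the handle, and it has stopped advancing. I back away and lift.

```bash
python3 -m pendant '[[[0,0.1,0],[0,0,0],0],[[0,0.3,0],[0,0,0],0],[[0,0.8,0],[0,0,0],0],[[0,1,0],[0,0,0],0],[[0,1,0],[0,0,0],0],[[0,0,-3],[0,0,0],0],[[0,0,-4],[0,0,0],0],[[0,0,-4],[0,0,0],0],[[0,0,-4],[0,0,0],0],[[0,0,0],[0,0,0],0]]'
python3 -c "
from h import *
st()
im=get_image('wrist');cv2.imwrite('pics/w6.png',im)
im=get_image('top');cv2.imwrite('pics/t3.png',cv2.resize(im[136:242,156:346],None,fx=4.2,fy=4.2,interpolation=cv2.INTER_CUBIC))"
```

```text
t: 22.4
tcp_pos: [0.4473, 0.1516, 0.1836]
orientation: [-0.173, 0.985, 0.009, -0.005]
force: [0.7, -0.7, -0.4]
grip_width: 0.0003
t22.40 jig [-0.0445  0.2126] z0.1836 yaw_y 1.919 tilt [-0.0134  0.0162] F [ 0.7 -0.7 -0.4] j6 -1.85 w 0.000
```

View pics/t3.png

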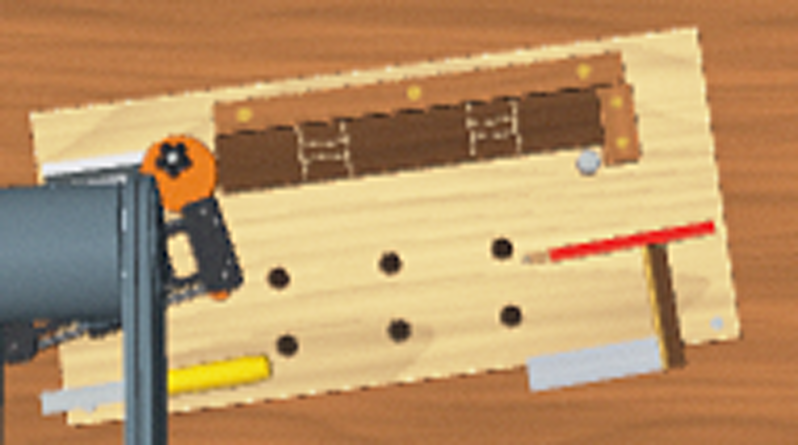

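View pics/w6.png

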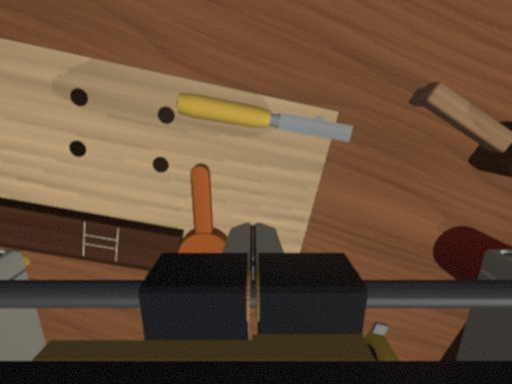

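The top view shows the rail flush along the fence from (215,135) to (600,90), its end at the stop and the cam disc at its toe. The robot is clear and the tools haven't moved. I hand in.

```bash
python3 -c "
from h import *
print(robot.finish_job())"
```

```text
the job is handed in; nothing more can be done
None
```

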